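Seat the marking template on the jig's pins

TASK

Lift the aluminium marking template off the blue coaster by its red grip and lay it lightly on top of the two pins of the wooden jig, then slide it across the pins until both holes drop over them and the template lies fully flat on the board; let go of it there. Be gentle: hard pressing or a hard landing can bend the pins, so feel for the holes with a light touch. Leave the stapler, jar, fan and tilt-out bin alone.

Things in the scene. Friction and masses are not known exactly. Their poses are not given: they have to be found in the camera images.
- template: Aluminium plate 160 (x) by 90 (y) by 6 mm, 0.2 to 0.4 kg. Red grip bar upright at its centre: 60 mm long along x, 16 mm thick along y, top 46 mm above the plate's underside; close the fingers on it along y. Two round through holes 12.5 mm across at x = -55 and +55, y = 0; black slits and dots are only printed. Origin: centre of underside, z up. Same when turned half round. Starts flat on the coaster.
- jig: Wooden board 210 (x) by 150 (y) by 18 mm, fixed to the deck. Origin: centre of its underside, z up. Two upright steel pins at x = -55 and +55 mm rise 12 mm above its top, 10 mm across, the upper 1.5 mm bevelled to a flat tip 7.6 mm across. They are rigid and take the template either way round.
- jig_top (a point): Centre of the board's top face. Both pins stand on a flush aluminium bar in a black channel, clamped wherever last set: both at the same board y, anywhere from -18 to +18 mm of this point, not measured. With a hole over each pin the template slides down and lies flat on the board; otherwise it rides on the tips.
- coaster: Round blue silicone coaster, 104 mm across, 6 mm thick, fixed to the deck; origin at the centre of its underside. The template starts on it.
- stapler: Silver stapler lying on its base, 130 mm long (x) by 34 mm, 52 mm high, loose; origin at the centre of its underside. Leave alone.
- jar: Frosted glass jar with cork lid, 80 mm across, 114 mm high, loose; origin at the centre of its underside. Leave alone.
- fan: Small white desk fan, round foot 110 mm across, 190 mm high, loose; origin at the centre of the foot's underside. Leave alone.
- bin_lip (a point): Middle of the grey lip on the half-open clear tilt-out bin, whose white case (130 deep, 240 wide, 160 mm high) stands at the deck's left side. Leave alone.
There are look-alikes about, which are no part of the job. Leave any green or purple look-alike of the template alone.

How it is judged:
By the outcome, as a careful person would: the job done as asked, in the order asked, and still so for the second after the job is handed in, with the robot touching nothing.
It also fails if it takes over 72 s, if anything falls off the work surface, if the arm or the gripper's body presses on something with over 40 N, if the wrist force passes 120 N, or if a joint passes its speed limit or range.

ROBOT

A 7-joint arm with a two-finger parallel gripper is mounted at the origin on the work surface. World frame = base frame: x ahead of the robot, y to its left, z up, the work surface at z = 0. Lengths are in m, angles in rad, forces in N, time in s.
With the tool pointing down it reaches from about 0.4 to 0.9 m from the base axis. Payload 5.5 kg.
Tool frame: the origin (TCP) lies at the very end of the fingers, on their centre line; the grasp point (between the pads) lies 19 mm behind it (arm.hold_point_z is the distance from the TCP to the grasp point, in m); z points along the fingers, y is the line along which they close (so a half turn about z gives the same grasp; the last joint's range is limited). The gripper opens to 92 mm and grips with 3 to 60 N. Pads are 19 mm wide; open, the fingers measure 130 mm over their backs; the gripper's body (75 mm by 190 mm) begins 47 mm behind the grasp point.
Start: joints at [1.397, 0.501, -0.427, 1.55, 0.221, 1.138, -0.21], TCP at [0.275, -0.589, 0.227] pointing down, gripper open.
Joint ranges: [-2.88, 2.88], [-0.31, 2.03], [-1.54, 1.56], [0.2, 2.42], [-1.41, 4.55], [0.19, 2.02], [-2.57, 2.57]. Speed limits (rad/s): [2.57, 2.57, 3.14, 3.14, 3.14, 3.14, 3.14].

INTERFACE

Orientations are given as a unit quaternion [x, y, z, w].
In Python, from rig import arm gives the robot as it stands.
- The arm moves only by the shell command python3 -m handwheel 'ROWS' [FORCE]. ROWS is JSON, a list of rows, each a list of 3 entries, a list of its own where there are three numbers: the gripper's target within -1 to 1 (shut at 1, half-way at 0, fully open at -1), then the shift along the tool's x, y, z in m, then the turn about the tool's z in rad. In form: [[jaw, [dx, dy, dz], yaw], ...]. A call has exactly 5 rows; each row is the pose to reach, as a shift and turn from the pose commanded when the call began, along the tool's axes at that moment; what a row does not reach only later rows make up. A row lasts 1/12 s, in which the tool goes at most 41.7 mm and 7.16 degrees, less where a joint would pass 70% of its speed; a pose out of reach is approached as far as the arm can. A call with a gripper value outside its range is refused whole. The fingers move at their own pace and stop on an object; FORCE is the grip in N (left out, the last holds). Time passes only in rows, so rows that repeat a pose let the fingers close, or fill a call up. It gives the time, the measured TCP pose, the force, the opening and the grip force at its end, in the units of the state.
- arm.read_state(): the state, without advancing time (a new reading comes with each control period).
- arm.camera(name): name is "scene" or "top"; returns a dict with "frame" (400x640x3 uint8, blue, green, red), "mtx" (3x3 intrinsics, pixels), "world_to_cam" (4x4, takes a point from world to camera coordinates). Camera axes: x right, y up, looking along -z (the intrinsics and any distortion apply to the point x, -y, -z); pixel columns grow to the right and rows downward; lengths in m; the calibration is good to about 2 mm. A picture is of the moment at which its call begins. There is no depth.
- arm.finish_job(): hands the job in; it is judged then, once.
Trained networks look in the newest picture that a camera, given by its name, has taken for a name from the list of things; names that differ only in an ending like _2 or _b are one class to them, and where a whole thing is asked for, a point or a joint stands for the part that bears it (a point fixed in the world has none). Each returns a list of dicts, best first, with "conf" (0 to 1); they miss things now and then, are a little off and sometimes report something else, mostly with a low value. They report only what shows in the picture. A call takes as long as a camera call. They do not tell look-alikes from the thing itself.
- arm.look_for(camera, name): "point" ([x, y, z] in m, in world coordinates, good to about 4 mm: the middle of the surface that is visible of it).
The state is a dict: "t": time; "joint_pos": joint angles; "qvel": joint speeds; "tau": joint torques, N m; "position": TCP position; "ee_rot": TCP orientation; "force": force on the tool from outside, world axes, zero at the start; "moment": the same for the moment, N m; "width": finger opening in m; "grip_force": force on a finger pad.
Only numpy, scipy, OpenCV 4.12 (cv2) and the standard library are available. Lean on these libraries where they do the work, as an engineer would, in place of code of your own. Each camera call takes 0.05 s, during which the arm holds its last target. There are 200 camera calls.

## Working session

There is one attempt and no reset: what is moved stays moved. The work goes in short steps, Python scripts to look and compute and a shell command to move; the robot and the scene stay as the last step left them, time stands still between calls to the robot, and variables do not carry over. Pictures are saved under pics/ and viewed, at most 10 in all, crops included, and the job is handed in when it is done.

```bash
mkdir -p pics; python3 - <<'E'
from rig import arm
import cv2
for c in("scene","top"):
    d=arm.camera(c);cv2.imwrite(f"pics/{c}0.png",d["frame"])
    for n in("template","jig","coaster"):
        print(c,n,[( [round(float(v),3) for v in r["point"]],round(r["conf"],2)) for r in arm.look_for(c,n)])
print(arm.read_state())
E
```

```text
scene template [([0.251, -0.234, 0.005], 0.83), ([0.381, 0.284, 0.004], 0.74), ([0.354, 0.504, 0.005], 0.73), ([0.563, 0.169, 0.014], 0.57)]
scene jig [([0.514, -0.128, 0.017], 0.78)]
scene coaster [([0.559, 0.209, 0.003], 0.62)]
top template [([0.248, -0.248, 0.011], 0.97), ([0.368, 0.297, 0.006], 0.93), ([0.771, -0.127, 0.044], 0.73), ([0.542, 0.158, 0.016], 0.69), ([0.373, 0.533, 0.009], 0.58)]
top jig [([0.497, -0.135, 0.017], 0.97), ([0.765, 0.141, 0.097], 0.24)]
top coaster [([0.554, 0.212, 0.004], 0.62)]
{'t': 0.4, 'joint_pos': array([ 1.39719613,  0.50108051, -0.42699016,  1.55048977,  0.22079413,
        1.13831636, -0.21029119]), 'qvel': array([-0.00216994, -0.00151715,  0.00183906, -0.00302265,  0.00172463,
        0.00199238, -0.00010095]), 'tau': array([ 5.07571604e-03, -5.65776193e+01, -5.80027387e+00, -2.79048872e+01,
       -6.67149341e-02,  2.42078234e-02,  9.36750325e-05]), 'position': array([ 0.27498013, -0.58888429,  0.22657708]), 'ee_rot': array([ 9.76240504e-01,  2.16689780e-01,  5.46928962e-06, -1.36331446e-04]), 'force': array([0.5885332 , 0.47773676, 0.17243509]), 'moment': array([ 0.0027756 , -0.05684453,  0.04474246]), 'grip_force': 0.0, 'width': 0.0918449798095395}
```

View pics/scene0.png

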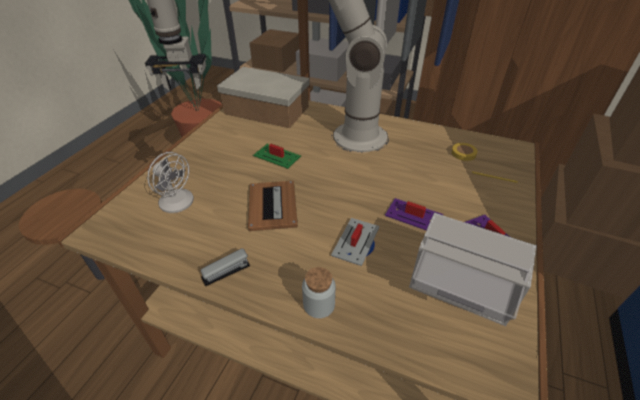

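View pics/top0.png

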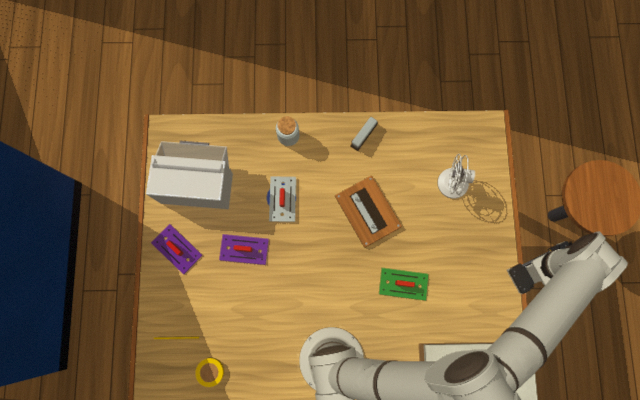

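The scene shot shows the grey template at (355,240) and the jig at (273,205). In the top view they are at (283,198) and (368,212), with the purple and green decoys well clear. Next I'll measure both from the top view.

```bash
cat > h.py <<'E'
from rig import arm
import cv2, numpy as np
def ray(d,uv,z):
    K,T=d["mtx"],d["world_to_cam"]
    dist=d.get("dist",None)
    p=cv2.undistortPoints(np.array([[uv]],float),K,dist)[0,0]
    v=T[:3,:3].T@np.array([p[0],-p[1],-1.]); c=-T[:3,:3].T@T[:3,3]
    return c+v*(z-c[2])/v[2]
def proj(d,P):
    T=d["world_to_cam"]; q=T[:3,:3]@np.array(P)+T[:3,3]
    return cv2.projectPoints(np.array([[q[0],-q[1],-q[2]]]),np.zeros(3),np.zeros(3),d["mtx"],d.get("dist",None))[0][0,0]
E
python3 - <<'E'
from h import *
ims=[]
for c,b1,b2 in(("top",(255,165,60,70),(325,165,90,90)),("scene",(325,210,60,60),(235,170,75,70))):
    d=arm.camera(c);f=d["frame"]; print(c,d.keys())
    for (x,y,w,h) in(b1,b2):
        ims.append(cv2.resize(cv2.resize(f[y:y+h,x:x+w],None,fx=5,fy=5,interpolation=cv2.INTER_CUBIC),(390,290)) if 0 else cv2.copyMakeBorder(f[y:y+h,x:x+w],0,90-h,0,90-w,cv2.BORDER_CONSTANT))
    hsv=cv2.cvtColor(f,cv2.COLOR_BGR2HSV).astype(int)
    red=((hsv[...,0]<8)|(hsv[...,0]>172))&(hsv[...,1]>170)&(hsv[...,2]>90)
    x,y,w,h=b1; m=np.zeros_like(red);m[y:y+h,x:x+w]=red[y:y+h,x:x+w]
    r=cv2.minAreaRect(np.argwhere(m)[:,::-1].astype(np.float32)); print("red",r)
    print(" grip top ctr",ray(d,r[0],.05)); bp=cv2.boxPoints(r); print(np.array([ray(d,p,.05)[:2] for p in bp]).round(4).tolist())
    x,y,w,h=b2; m=np.zeros_like(red); s=(hsv[...,0]<16)&(hsv[...,1]>110)&(hsv[...,2]<150)
    k=np.zeros(red.shape,np.uint8);k[y:y+h,x:x+w]=s[y:y+h,x:x+w]; k=cv2.morphologyEx(k,cv2.MORPH_OPEN,np.ones((3,3)))
    r=cv2.minAreaRect(np.argwhere(k)[:,::-1].astype(np.float32)); print("board",r,ray(d,r[0],.018)); print(np.array([ray(d,p,.018)[:2] for p in cv2.boxPoints(r)]).round(4).tolist())
t=np.hstack(ims[:2]);u=np.hstack(ims[2:]);o=cv2.resize(np.vstack([t,u]),None,fx=3.3,fy=3.3,interpolation=cv2.INTER_CUBIC);cv2.imwrite("pics/crop1.png",o)
E
```

```text
top dict_keys(['frame', 'mtx', 'world_to_cam'])
red ((282.0, 197.0), (16.0, 4.0), 90.0)
 grip top ctr [0.54332345 0.16040109 0.05      ]
[[0.5715, 0.1673], [0.5714, 0.1535], [0.5153, 0.1536], [0.5155, 0.1672]]
board ((377.0, 233.0), (2.0, 2.0), 90.0) [ 0.4190969  -0.16459314  0.018     ]
[[0.4226, -0.1613], [0.4225, -0.1682], [0.4156, -0.1679], [0.4157, -0.161]]
scene dict_keys(['frame', 'mtx', 'world_to_cam'])
red ((356.0000305175781, 234.50003051757812), (5.81377649307251, 20.57182502746582), 26.56505012512207)
 grip top ctr [0.56214677 0.16388424 0.05      ]
[[0.5976, 0.1547], [0.5209, 0.1564], [0.5252, 0.1735], [0.6012, 0.1709]]
board ((271.0279235839844, 205.39085388183594), (47.52178192138672, 49.30295944213867), 85.91438293457031) [ 0.51478083 -0.13269266  0.018     ]
[[0.4508, -0.2664], [0.3718, -0.1194], [0.5711, -0.015], [0.6385, -0.1442]]
```

View pics/crop1.png

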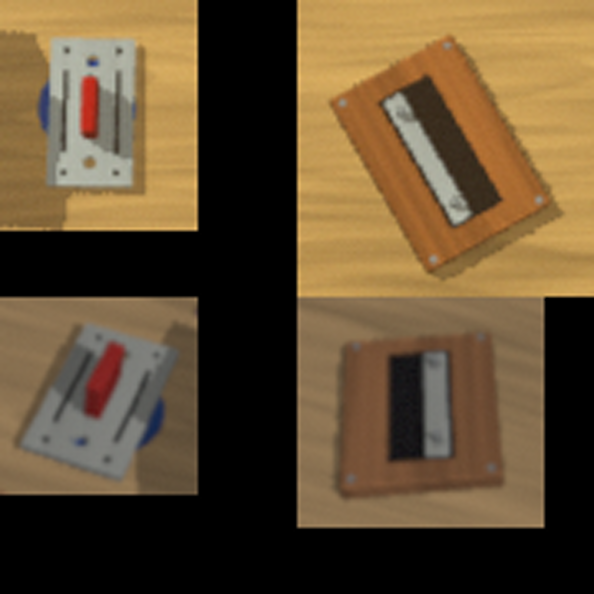

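The crop shows the template plate lying almost along world x, and the bar with both pins on the left/far side of the jig's channel. I'll compute positions from the crop pixels.

```bash
python3 - <<'E'
from h import *
d=arm.camera("top"); s=arm.camera("scene")
for x in(d,s): print("cam",(-x["world_to_cam"][:3,:3].T@x["world_to_cam"][:3,3]).round(3))
g=lambda d,ox,oy,X,Y,bx,by,z: ray(d,(ox+(X-bx)/3.3-.5,oy+(Y-by)/3.3-.5),z)
def show(n,P):
    P=np.array(P)[:,:2]; print(n,P.round(4).tolist(),"mean",P.mean(0).round(4)); return P
show("T plate",[g(d,255,165,*p,0,0,.012) for p in[(51,38),(136,38),(134,186),(47,186)]])
P=show("T holes",[g(d,255,165,*p,0,0,.012) for p in[(93,60),(90,162)]]);v=P[0]-P[1];print(np.degrees(np.arctan2(v[1],v[0])),np.linalg.norm(v))
show("T board",[g(d,325,165,*p,297,0,.018) for p in[(450,38),(550,200),(433,270),(331,102)]])
P=show("T pins",[g(d,325,165,*p,297,0,.027) for p in[(405,113),(460,205)]]);v=P[0]-P[1];print(np.degrees(np.arctan2(v[1],v[0])),np.linalg.norm(v))
show("S plate",[g(s,325,210,*p,0,297,.012) for p in[(82,323),(178,350),(121,478),(20,445)]])
show("S board",[g(s,235,170,*p,297,297,.018) for p in[(345,343),(490,333),(502,484),(341,490)]])
P=show("S pins",[g(s,235,170,*p,297,297,.027) for p in[(434,360),(434,437)]]);v=P[1]-P[0];print(np.degrees(np.arctan2(v[1],v[0])),np.linalg.norm(v))
E
```

```text
cam [0.183 0.052 1.742]
cam [1.266 0.346 0.834]
T plate [[0.6278, 0.2054], [0.6266, 0.1144], [0.4661, 0.1174], [0.4674, 0.2088]] mean [0.547  0.1615]
T holes [[0.603, 0.1604], [0.4924, 0.1636]] mean [0.5477 0.162 ]
-1.65849399854401 0.1106211823157392
T board [[0.6216, -0.1506], [0.4454, -0.2492], [0.3737, -0.1242], [0.5534, -0.0221]] mean [ 0.4985 -0.1365]
T pins [[0.5386, -0.0993], [0.4401, -0.1536]] mean [ 0.4893 -0.1265]
28.872754464545185 0.11251325049481836
S plate [[0.4676, 0.1137], [0.4681, 0.2064], [0.6278, 0.2026], [0.6263, 0.1125]] mean [0.5474 0.1588]
S board [[0.4453, -0.2529], [0.3753, -0.1213], [0.5675, -0.0189], [0.6286, -0.151]] mean [ 0.5042 -0.136 ]
S pins [[0.4446, -0.15], [0.5436, -0.0994]] mean [ 0.4941 -0.1247]
27.063943635119447 0.11127834929512098
```

```bash
cat >> h.py <<'E'
from scipy.spatial.transform import Rotation as R
def to(x,y,z,yaw):
    s=arm.read_state(); r=R.from_quat(s["ee_rot"]); M=r.as_matrix()
    cur=np.degrees(np.arctan2(M[1,0],M[0,0]))
    dy=(yaw-cur+90)%180-90
    print("pos",s["position"].round(4),"yaw",cur.round(2),"tilt",np.degrees(np.arccos(-M[2,2])).round(2),"t",round(s["t"],2),"w",round(s["width"],4),"g",round(s["grip_force"],1),"F",s["force"].round(1),"M",s["moment"].round(2))
    print("shift",(M.T@(np.array([x,y,z])-s["position"])).round(4),"turn",np.radians(-dy).round(4))
E
H="python3 -m handwheel"
$H '[[-1,[0.028,-0.028,0],0],[-1,[0.056,-0.056,0],0],[-1,[0.084,-0.084,0],0],[-1,[0.112,-0.112,0],0],[-1,[0.14,-0.14,0],0]]'
$H '[[-1,[0.028,-0.028,0],0],[-1,[0.056,-0.056,0],0],[-1,[0.084,-0.084,0],0],[-1,[0.112,-0.112,0],0],[-1,[0.14,-0.14,0],0]]'
$H '[[-1,[0.028,-0.028,0],0],[-1,[0.056,-0.056,0],0],[-1,[0.084,-0.084,0],0],[-1,[0.112,-0.112,0],0],[-1,[0.14,-0.14,0],0]]'
$H '[[-1,[0.028,-0.028,0],0.1],[-1,[0.056,-0.056,0],0.2],[-1,[0.084,-0.084,0],0.3],[-1,[0.112,-0.112,0],0.4],[-1,[0.14,-0.14,0],0.463]]'
python3 -c "
from h import *
to(.547,.161,.020,-1.5)"
```

```text
t: 1.02
position: [0.343, -0.4012, 0.2269]
ee_rot: [0.976, 0.217, 0.0, 0.0]
force: [1.2, -0.7, 0.9]
width: 0.0919
grip_force: 0.0
t: 1.43
position: [0.4106, -0.2151, 0.2271]
ee_rot: [0.976, 0.217, 0.0, 0.001]
force: [1.0, 0.1, 0.4]
width: 0.0917
grip_force: 0.0
t: 1.85
position: [0.4783, -0.029, 0.2272]
ee_rot: [0.976, 0.217, 0.0, 0.001]
force: [1.0, -0.5, 0.1]
width: 0.0918
grip_force: 0.0
t: 2.27
position: [0.546, 0.1567, 0.2269]
ee_rot: [1.0, -0.016, 0.0, 0.0]
force: [0.5, -0.7, 0.2]
width: 0.0915
grip_force: 0.0
pos [0.546  0.1567 0.2269] yaw -1.86 tilt 0.05 t 2.27 w 0.0915 g 0.0 F [ 0.5 -0.7  0.2] M [ 0.04 -0.05 -0.  ]
shift [ 0.0007 -0.0045  0.2069] turn -0.0063
```

```bash
H="python3 -m handwheel"
$H '[[-1,[0.001,-0.004,0.035],0],[-1,[0.001,-0.004,0.07],0],[-1,[0.001,-0.004,0.105],0],[-1,[0.001,-0.004,0.14],0],[-1,[0.001,-0.004,0.16],0]]' >/dev/null
$H '[[-1,[0,0,0.012],0],[-1,[0,0,0.024],0],[-1,[0,0,0.034],0],[-1,[0,0,0.042],0],[-1,[0,0,0.045],0]]' |grep -E "pos|force"
$H '[[0.3,[0,0,0],0],[1,[0,0,0],0],[1,[0,0,0],0],[1,[0,0,0],0],[1,[0,0,0],0]]' 25
$H '[[1,[0,0,0],0],[1,[0,0,0],0],[1,[0,0,0],0],[1,[0,0,0],0],[1,[0,0,0],0]]' 25
python3 -c "
from h import *
to(.547,.161,.020,-1.5)"
```

```text
position: [0.5468, 0.1592, 0.0214]
force: [-0.7, -0.3, 0.1]
grip_force: 0.0
t: 3.52
position: [0.5471, 0.1593, 0.0224]
ee_rot: [1.0, -0.013, 0.001, -0.0]
force: [-0.2, 0.3, -0.1]
width: 0.063
grip_force: 0.0
t: 3.93
position: [0.5466, 0.1593, 0.0217]
ee_rot: [1.0, -0.013, 0.0, -0.0]
force: [0.3, -0.1, -0.7]
width: 0.0297
grip_force: 0.0
pos [0.5466 0.1593 0.0217] yaw -1.5 tilt 0.0 t 3.93 w 0.0297 g 0.0 F [ 0.3 -0.1 -0.7] M [-0.02  0.08 -0.02]
shift [ 0.0004 -0.0017  0.0017] turn 0.0
```

```bash
H="python3 -m handwheel"
$H '[[1,[0,0,0],0],[1,[0,0,0],0],[1,[0,0,0],0],[1,[0,0,0],0],[1,[0,0,0],0]]' 35
$H '[[1,[0,0,-0.005],0],[1,[0,0,-0.015],0],[1,[0,0,-0.035],0],[1,[0,0,-0.06],0],[1,[0,0,-0.08],0]]' 35
$H '[[1,[0,0,0],0],[1,[0,0,0],0],[1,[0,0,0],0],[1,[0,0,0],0],[1,[0,0,0],0]]' 35
python3 - <<'E'
from h import *
d=arm.camera("scene");f=d["frame"];cv2.imwrite("pics/lift.png",cv2.resize(f[130:290,220:460],None,fx=3,fy=3,interpolation=cv2.INTER_CUBIC))
to(.4925,-.125,.1,29)
E
```

```text
t: 4.35
position: [0.5466, 0.1596, 0.0217]
ee_rot: [1.0, -0.013, 0.0, -0.0]
force: [0.7, 0.8, -1.3]
width: 0.0157
grip_force: 35.0
t: 4.77
position: [0.5464, 0.1592, 0.1034]
ee_rot: [1.0, -0.013, -0.0, 0.0]
force: [1.5, -0.4, -2.6]
width: 0.0161
grip_force: 35.0
t: 5.18
position: [0.5455, 0.1588, 0.1003]
ee_rot: [1.0, -0.013, -0.001, 0.0]
force: [-0.5, -0.3, -3.2]
width: 0.0159
grip_force: 35.0
pos [0.5456 0.1589 0.1005] yaw -1.5 tilt 0.14 t 5.23 w 0.0159 g 35.0 F [-0.1 -0.5 -2.7] M [ 0.02  0.   -0.06]
shift [-0.0457  0.2852  0.0007] turn -0.5323
```

View pics/lift.png

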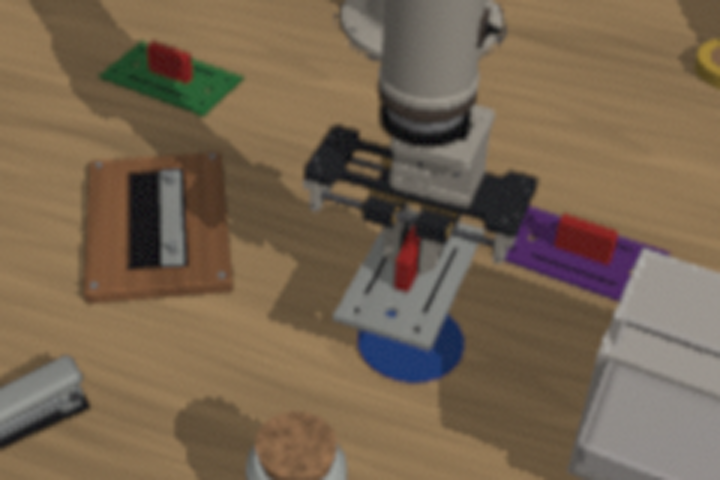

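The lift shot shows the template hanging level from the grip above the coaster (blue, about (410,345)). The jig is clear at (160,225), so I'll carry it over.

```bash
H="python3 -m handwheel"
$H '[[1,[-0.005,0.02,0],0],[1,[-0.01,0.05,0],0],[1,[-0.015,0.085,0],0],[1,[-0.02,0.12,0],0],[1,[-0.025,0.155,0],0]]'>/dev/null
$H '[[1,[-0.005,0.035,0],-0.11],[1,[-0.01,0.07,0],-0.22],[1,[-0.015,0.1,0],-0.33],[1,[-0.018,0.12,0],-0.44],[1,[-0.021,0.13,0],-0.532]]' >/dev/null
$H '[[1,[0,0,0.01],0],[1,[0,0,0.02],0],[1,[0,0,0.025],0],[1,[0,0,0.03],0],[1,[0,0,0.03],0]]'
python3 - <<'E'
from h import *
to(.4925,-.125,.0477,29)
ims=[]
for c,(x,y,w,h) in(("scene",(225,150,100,100)),("top",(315,160,100,100))):
    f=arm.camera(c)["frame"]; ims.append(cv2.resize(f[y:y+h,x:x+w],None,fx=4,fy=4,interpolation=cv2.INTER_CUBIC))
cv2.imwrite("pics/over.png",np.hstack(ims))
E
```

```text
t: 6.48
position: [0.4924, -0.1225, 0.0703]
ee_rot: [0.968, 0.251, -0.001, -0.001]
force: [-1.0, 1.0, -3.9]
width: 0.0158
grip_force: 35.0
pos [ 0.4924 -0.1225  0.0703] yaw 29.07 tilt 0.14 t 6.48 w 0.0158 g 35.0 F [-1.   1.  -3.9] M [0.03 0.05 0.03]
shift [-0.0011  0.0022  0.0226] turn 0.0013
```

View pics/over.png

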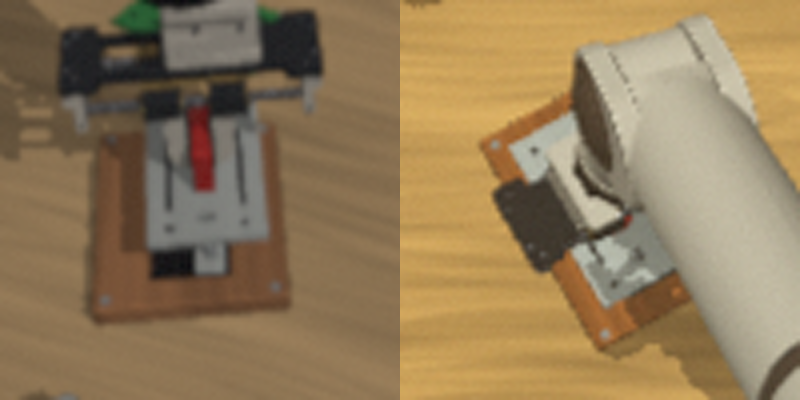

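The right-hand view is blocked by the arm. The left one shows the template above the board, covering both pins, with a near edge at crop (147–268, 245). Next, lower to a light touch.

```bash
H="python3 -m handwheel"
$H '[[1,[-0.001,0.002,0.005],0],[1,[-0.001,0.002,0.01],0],[1,[-0.001,0.002,0.015],0],[1,[-0.001,0.002,0.018],0],[1,[-0.001,0.002,0.02],0]]' |grep -E "pos|^force"
$H '[[1,[0,0,0.0005],0],[1,[0,0,0.001],0],[1,[0,0,0.0015],0],[1,[0,0,0.002],0],[1,[0,0,0.002],0]]' |grep -E "pos|^force"
$H '[[1,[0,0,0.0005],0],[1,[0,0,0.001],0],[1,[0,0,0.0015],0],[1,[0,0,0.0015],0],[1,[0,0,0.0015],0]]' |grep -E "pos|^force"
python3 -c "
from h import *
to(.4925,-.125,.0457,29)
for c in ('scene',):
  d=arm.camera(c)
  s=arm.read_state();M=R.from_quat(s['ee_rot']).as_matrix()
  for p in [(-.08,-.045),(-.08,.045),(.08,.045),(.08,-.045),(.055,0)]:
    P=s['position']+M@np.array([p[0],p[1],.0097]);print(proj(d,P).round(1))
  cv2.imwrite('pics/touch.png',cv2.resize(d['frame'][160:240,230:320],None,fx=8,fy=7.5,interpolation=cv2.INTER_CUBIC))
"
```

```text
position: [0.4929, -0.1266, 0.0511]
force: [-0.3, -0.7, -3.3]
position: [0.4933, -0.1267, 0.0498]
force: [-0.0, 0.1, -3.5]
position: [0.4932, -0.1267, 0.0482]
force: [0.3, -0.4, -2.9]
pos [ 0.4932 -0.1267  0.0482] yaw 28.98 tilt 0.0 t 7.83 w 0.0159 g 35.0 F [ 0.3 -0.4 -2.9] M [-0.    0.01 -0.01]
shift [ 0.0002 -0.0018  0.0025] turn -0.0004
[288.  179.9]
[260.9 182.1]
[261.1 215.6]
[291. 213.]
[275.8 208.7]
```

View pics/touch.png

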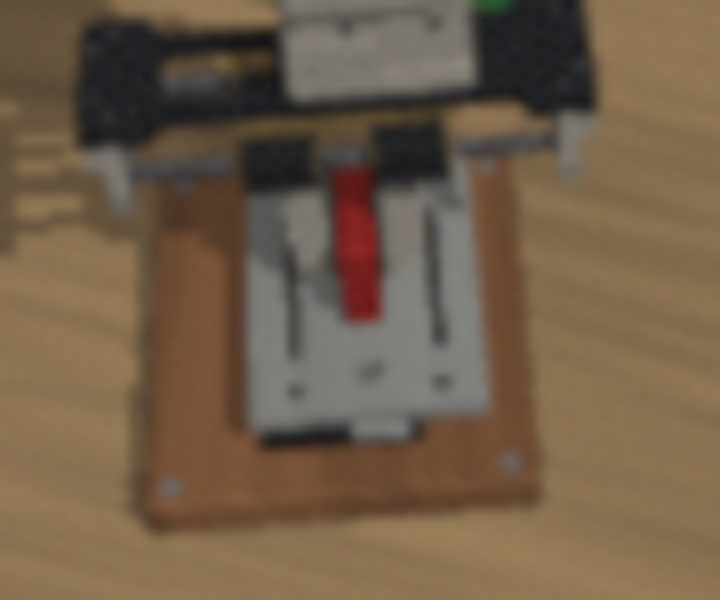

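The plate lies over the channel. The bar end shows at crop (352–418, 430) and the near hole at (370,372). The bar end gives another reading of the cross-wise offset.

```bash
python3 -c "
from h import *
d=arm.camera('scene')
s=arm.read_state();M=R.from_quat(s['ee_rot']).as_matrix()
for X in (352,385,418):
  P=ray(d,(230+X/8-.5,160+430/7.5-.5),.018);print((M.T@(P-s['position'])).round(4))
# plate near corners (bottom edge), same way
for X,Y in ((250,430),(488,412)):
  P=ray(d,(230+X/8-.5,160+Y/7.5-.5),s['position'][2]-.0157);print('pl',(M.T@(P-s['position'])).round(4))
P=ray(d,(230+370/8-.5,160+372/7.5-.5),s['position'][2]-.0097);print('hole',(M.T@(P-s['position'])).round(4))
"

```

```text
[0.0687 0.0094 0.0303]
[ 0.0702 -0.0032  0.0303]
[ 0.0718 -0.0158  0.0303]
pl [0.0788 0.0468 0.0157]
pl [ 0.0796 -0.0431  0.0157]
hole [0.0568 0.0004 0.0097]
```

```bash
H="python3 -m handwheel"
$H '[[1,[0,-0.001,0],0],[1,[0,-0.002,0],0],[1,[0,-0.003,0],0],[1,[0,-0.003,0.0005],0],[1,[0,-0.003,0.001],0]]' |grep -E "pos|^force"
for i in 1 2 3; do $H '[[1,[0,0,0.0003],0],[1,[0,0,0.0006],0],[1,[0,0,0.001],0],[1,[0,0,0.001],0],[1,[0,0,0.001],0]]' |tee o| grep -E "pos|^force"; awk -F'[ \\]]+' '/^force/{exit !($(NF-1)>-1)}' o && break; done
python3 -c "
from h import *
to(.4925,-.125,.0457,29)"
```

```text
position: [0.4918, -0.124, 0.0472]
force: [0.2, 1.0, -3.5]
position: [0.4918, -0.124, 0.0462]
force: [0.3, -0.9, -4.2]
position: [0.4918, -0.124, 0.0452]
force: [0.6, 0.5, -3.2]
position: [0.4918, -0.1239, 0.0442]
force: [0.6, 0.6, -3.0]
pos [ 0.4918 -0.1239  0.0442] yaw 28.99 tilt 0.0 t 9.6 w 0.0159 g 35.0 F [ 0.6  0.6 -3. ] M [ 0.03  0.03 -0.05]
shift [ 0.0001  0.0013 -0.0015] turn -0.0002
```

No contact where the tips should be, so the holes may already be over the pins. The task asks for resting on the tips first, so I'll lift a little, shift sideways, touch the tips and then slide.

```bash
H="python3 -m handwheel"
$H '[[1,[0,0,-0.002],0],[1,[0,0,-0.004],0],[1,[0,0.002,-0.004],0],[1,[0,0.004,-0.004],0],[1,[0,0.006,-0.004],0]]' |grep -E "pos|^force"
for i in 1 2 3 4 5 6 7; do $H '[[1,[0,0,0.0003],0],[1,[0,0,0.0005],0],[1,[0,0,0.0008],0],[1,[0,0,0.0008],0],[1,[0,0,0.0008],0]]' |tee o| grep -E "pos|^force"; awk -F'[ \\]]+' '/^force/{exit !($(NF-1)>-1.5)}' o && break; done
python3 -c "
from h import *
to(.4918,-.1239,.0457,29)"
```

```text
position: [0.4949, -0.1297, 0.0483]
force: [0.2, -0.2, -3.7]
position: [0.4946, -0.1292, 0.0474]
force: [-0.8, 0.3, -3.2]
position: [0.4947, -0.1293, 0.0466]
force: [-0.5, -0.3, -3.9]
position: [0.4947, -0.1293, 0.0458]
force: [-1.1, -0.3, -2.9]
position: [0.4948, -0.1293, 0.0455]
force: [-2.2, 0.3, 6.8]
pos [ 0.4948 -0.1293  0.0455] yaw 28.99 tilt 0.03 t 11.68 w 0.0157 g 35.0 F [-2.2  0.3  6.8] M [0.17 0.6  0.01]
shift [ 0.     -0.0062 -0.0002] turn -0.0002
```

Contact with the tips at TCP z ≈ 0.0456, as computed. I'll ease off to a light touch and slide back.

```bash
H="python3 -m handwheel"
$H '[[1,[0,0,-0.0002],0],[1,[0,0,-0.0002],0],[1,[0,-0.0005,-0.0002],0],[1,[0,-0.001,-0.0002],0],[1,[0,-0.0015,-0.0002],0]]' |grep -E "pos|^force"
for i in 1 2 3; do $H '[[1,[0,-0.0003,0],0],[1,[0,-0.0006,0],0],[1,[0,-0.0009,0],0],[1,[0,-0.0012,0],0],[1,[0,-0.0015,0],0]]' |grep -E "pos|^force"; done
python3 -c "
from h import *
to(.4918,-.1239,.0337,29)"
```

```text
position: [0.4947, -0.1292, 0.0456]
force: [-0.6, -3.6, 3.3]
position: [0.494, -0.1268, 0.0455]
force: [1.4, -3.1, 4.1]
position: [0.491, -0.1241, 0.0444]
force: [-0.5, 0.5, -3.5]
position: [0.4915, -0.1239, 0.045]
force: [-0.3, -0.2, -3.0]
pos [ 0.4915 -0.1239  0.045 ] yaw 28.98 tilt 0.03 t 13.35 w 0.0156 g 35.0 F [-0.3 -0.2 -3. ] M [ 0.02  0.05 -0.02]
shift [0.0003 0.0002 0.0113] turn -0.0003
```

The touch vanished as the holes came over the pins. I'll lower gently, stopping on force.

```bash
H="python3 -m handwheel"
for i in 1 2 3 4 5; do $H '[[1,[0,0,0.0005],0],[1,[0,0,0.001],0],[1,[0,0,0.0015],0],[1,[0,0,0.002],0],[1,[0,0,0.002],0]]' |tee o| grep -E "pos|^force"; awk -F'[][, ]+' '/^force/{exit !($4>-1.5||$2*$2+$3*$3>12)}' o && break; done
python3 -c "
from h import *
to(.4918,-.1239,.0337,29)"
```

```text
position: [0.4916, -0.1238, 0.0431]
force: [-0.5, 1.2, -2.9]
position: [0.4917, -0.1238, 0.0411]
force: [-1.1, 0.3, -2.9]
position: [0.4917, -0.1239, 0.0391]
force: [-1.3, 2.5, -3.3]
position: [0.4917, -0.1239, 0.0371]
force: [-1.5, 3.0, -2.5]
position: [0.4917, -0.1239, 0.0351]
force: [-1.6, 4.0, -2.4]
pos [ 0.4917 -0.1239  0.0351] yaw 28.99 tilt 0.01 t 15.43 w 0.0158 g 35.0 F [-1.6  4.  -2.4] M [ 0.84  0.39 -0.18]
shift [0.0001 0.0001 0.0014] turn -0.0002
```

```bash
H="python3 -m handwheel"
$H '[[1,[0,-0.0002,0],0],[1,[0,-0.0004,0],0],[1,[0,-0.0004,0.0003],0],[1,[0,-0.0004,0.0006],0],[1,[0,-0.0004,0.0008],0]]' |grep -E "pos|^force"
$H '[[1,[0,0,0.0002],0],[1,[0,0,0.0004],0],[1,[0,0,0.0006],0],[1,[0,0,0.0006],0],[1,[0,0,0.0006],0]]' |grep -E "pos|^force"
python3 -c "
from h import *
to(.4918,-.1239,.0337,29)"
```

```text
position: [0.4917, -0.1238, 0.0345]
force: [-1.1, 3.4, -1.4]
position: [0.4916, -0.1238, 0.0338]
force: [-1.1, 1.3, -2.2]
pos [ 0.4916 -0.1238  0.0338] yaw 28.98 tilt 0.01 t 16.27 w 0.0159 g 35.0 F [-1.1  1.3 -2.2] M [ 0.42  0.25 -0.11]
shift [0.0001 0.0002 0.0001] turn -0.0003
```

```bash
H="python3 -m handwheel"
for i in 1 2 3; do $H '[[1,[0,0,0.0002],0],[1,[0,0,0.0003],0],[1,[0,0,0.0003],0],[1,[0,0,0.0003],0],[1,[0,0,0.0003],0]]' |tee o| grep -E "pos|^force"; awk -F'[][, ]+' '/^force/{exit !($4>-0.5)}' o && break; done
```

```text
position: [0.4916, -0.1238, 0.0337]
force: [-2.4, 2.2, 1.7]
```

It is seated on the board at TCP z 0.0337, as expected. Release and retreat.

```bash
H="python3 -m handwheel"
$H '[[0.6,[0,0,0],0],[0.5,[0,0,0],0],[0.4,[0,0,0],0],[0.3,[0,0,0],0],[0.2,[0,0,0],0]]'
$H '[[0.2,[0,0,0],0],[0.2,[0,0,0],0],[0.2,[0,0,-0.002],0],[0.2,[0,0,-0.008],0],[0.2,[0,0,-0.018],0]]'
$H '[[0.2,[0,0,-0.03],0],[0.2,[0,0,-0.06],0],[0.2,[0,0,-0.095],0],[0.2,[0,0,-0.13],0],[0.2,[0,0,-0.15],0]]'
$H '[[0.2,[-0.035,0.01,0],0],[0.2,[-0.07,0.02,0],0],[0.2,[-0.1,0.03,0],0],[0.2,[-0.13,0.04,0],0],[0.2,[-0.15,0.04,0],0]]'
python3 - <<'E'
from h import *
ims=[]
for c,(x,y,w,h) in(("scene",(225,150,100,100)),("top",(315,160,100,100))):
    f=arm.camera(c)["frame"]; ims.append(cv2.resize(f[y:y+h,x:x+w],None,fx=4,fy=4,interpolation=cv2.INTER_CUBIC))
cv2.imwrite("pics/end.png",np.hstack(ims)); to(0,0,0,0)
E
```

```text
t: 17.1
position: [0.4919, -0.124, 0.0336]
ee_rot: [0.968, 0.25, 0.0, 0.0]
force: [0.1, 0.0, 0.5]
width: 0.034
grip_force: 0.0
t: 17.52
position: [0.4909, -0.1234, 0.0515]
ee_rot: [0.968, 0.25, -0.001, -0.0]
force: [0.1, -0.4, -0.0]
width: 0.0371
grip_force: 0.0
t: 17.93
position: [0.4933, -0.1233, 0.2061]
ee_rot: [0.968, 0.251, 0.002, 0.001]
force: [1.0, -1.1, 1.0]
width: 0.0368
grip_force: 0.0
t: 18.35
position: [0.3779, -0.2344, 0.2024]
ee_rot: [0.969, 0.249, -0.0, 0.001]
force: [0.6, -0.2, 0.1]
width: 0.037
grip_force: 0.0
pos [ 0.3765 -0.2337  0.2019] yaw 28.66 tilt 0.17 t 18.45 w 0.0366 g 0.0 F [-0.4  0.4 -0.4] M [ 0.03 -0.03 -0.05]
shift [-0.2177 -0.3857  0.2024] turn 0.5002
```

View pics/end.png

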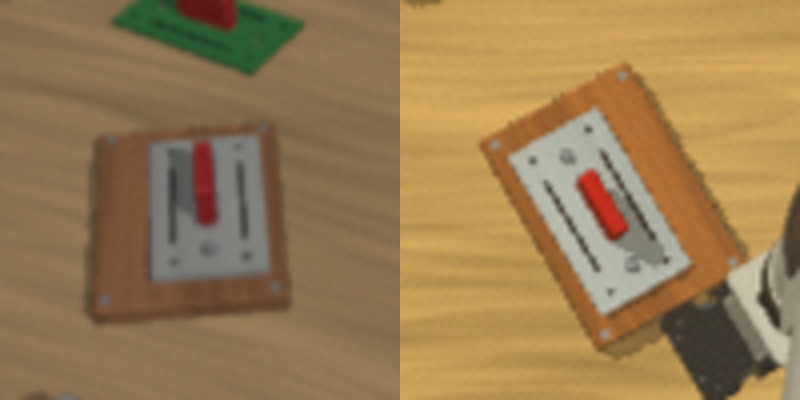

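The template lies flat on the board, with pins showing in both holes (right-hand view, about (568,157) and (632,265)). The gripper is clear of it.

```bash
python3 -c "
from rig import arm
print(arm.finish_job())"
```

```text
the job is handed in; nothing more can be done
None
```

The job is handed in: the template was laid lightly on the pin tips, slid until both holes dropped over the pins, and released flat on the board, at about 18 s on the robot's clock with the highest reading about 10 N.

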